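# Stow the screwdrivers and pin the hold-down bar

## Robot

A 6-joint arm with a two-finger parallel gripper is mounted at the origin on a cart in front of the work surface, level with it; the furniture and walls round the work are solid. World frame = base frame: x ahead of the robot, y to its left, z up, the work surface at z = 0. Lengths are in m, angles in rad, forces in N, time in s.
With the tool pointing down it reaches from about 0.375 to 0.75 m from the base axis. Payload 9 kg.
Tool frame: the origin (TCP) lies at the very end of the fingers, on their centre line; the grasp point (between the pads) lies 19 mm behind it (pinch_z is the distance from the TCP to the grasp point, in m); z points along the fingers, y is the line along which they close (so a half turn about z gives the same grasp; the last joint's range is limited). The gripper opens to 85 mm and grips with 20 to 120 N. Pads are 22 mm wide; open, the fingers measure 114 mm over their backs; the gripper's body (76 mm by 85 mm) begins 54 mm behind the grasp point. The pads swing forward as they close: fully open they stand 13 mm farther back than shut.
Start: joints at [-1.416, 0.104, 0.097, 1.564, 0, 1.353], TCP at [0.219, -0.559, 0.204] pointing down, gripper open.
Joint ranges: [-2.99, 2.99], [-0.84, 1.86], [-1.1, 1.16], [-1.84, 2.11], [-1.51, 1.56], [-3.14, 3.14]. Speed limits (rad/s): [2.22, 2.22, 2.57, 3.14, 3.14, 3.14].

## Interface

Orientations are given as a unit quaternion [w, x, y, z].
In Python, from rig import * gives the robot as it stands.
- The arm moves only by the tool carry_out, never from a script. Its argument "plan" is a list of rows, each a list of 5 numbers: the closure in counts, from 0 (fully open) to 255 (shut), then the shift along the tool's x, y, z in mm, then the turn about the tool's z in degrees. A call has exactly 8 rows; each row is the pose to reach, as a shift and turn from the pose commanded when the call began, along the tool's axes at that moment; what a row does not reach only later rows make up. A row lasts 1/8 s, in which the tool goes at most 62.5 mm and 10.7 degrees, less where a joint would pass 70% of its speed; a pose out of reach is approached as far as the arm can. A call with a gripper value outside its range is refused whole. The fingers move at their own pace and stop on an object; the grip force is fixed at half the most. Time passes only in rows, so rows that repeat a pose let the fingers close, or fill a call up. It gives the time, the measured TCP pose, the force, the opening and the grip force at its end, in the units of the state.
- read_state(): the state, without advancing time (a new reading comes with each control period).
- grab_frame(name): name is "scene" or "top"; returns the picture (384x512x3 uint8, red, green, blue); there is no depth.
- get_calibration(name): a dict with "vfov" (degrees; the focal length in pixels is half the picture's height over the tangent of half this angle, whatever the lens; pixels are square), "cx", "cy" (the principal point, pixels), "eye" and "orientation" of the camera in the world. Camera axes: x right, y up, looking along -z (the intrinsics and any distortion apply to the point x, -y, -z); pixel columns grow to the right and rows downward; lengths in m; the calibration is good to about 2 mm. A picture is of the moment at which its call begins. get_calibration takes no time and is no camera call.
- finish_job(): hands the job in; it is judged then, once.
The state is a dict: "time": time; "qpos": joint angles; "qd": joint speeds; "joint_torque": joint torques, N m; "ee_pos": TCP position; "tool_rot": TCP orientation; "wrist_force": force on the tool from outside, world axes, zero at the start; "moment": the same for the moment, N m; "opening": opening from 0.0 (shut) to 1.0 (fully open); "grasp_force": force on a finger pad.
Only numpy, scipy, OpenCV 4.12 (cv2) and the standard library are available. Lean on these libraries where they do the work, as an engineer would, in place of code of your own. Each camera call takes 0.05 s, during which the arm holds its last target. There are 200 camera calls.

## Task

Pack the tool rack for transport: lay every screwdriver that lies loose on the bench into the rack's tray that already holds a screwdriver (the other tray is for pliers; leave those in it). Then turn the hold-down bar over that tray until the hole in its end lines up with the hole of that tray's outer lug, and push the locking pin from the wooden block down through both, fully home. Do not knock over the bottle.

Things in the scene. Friction and masses are not known exactly. Their poses are not given: they have to be found in the camera images.
- rack: Fixed grey rack with two open trays side by side; origin on the bench under its middle; x away from the robot (yaw varies), y left. Tray floors z 6 mm, wall tops z 30. Inside, trays span x -102 to 102, left y 14 to 189, right y -189 to -14 mm. Outside each outer wall a dark steel lug, 36 x 36, top z 53 mm, with an upright hole. Bar's pivot post (28 mm diameter) behind, at x 122, y 0.
- left_tray (a point): Middle of the left tray's floor (rack frame 0, +101.5, 6 mm). Axes as the rack's.
- right_tray (a point): Middle of the right tray's floor (rack frame 0, -101.5, 6 mm). Axes as the rack's.
- left_lug_hole (a point): Centre of the mouth of the left lug's hole (rack frame -30, +213, 53 mm); diameter 15 mm, 50 mm deep. Axes as the rack's.
- right_lug_hole (a point): Centre of the mouth of the right lug's hole (rack frame -30, -213, 53 mm); diameter 15 mm, 50 mm deep. Axes as the rack's.
- bar (a joint): Angle (rad) of the steel hold-down bar (26 wide, 8 thick, underside z 55, top z 63 mm) about its upright pivot: 0 = along the rack's -x, between the trays; + over the right tray, - over the left. Holes line up at +0.951 (right lug) and -0.951 (left); no stop there, it turns on to 1.25. Starts within 0.6 of 0. No spring; friction 0.15 N m: it stays where it is left.
- bar_hinge (a point): On the bar's pivot axis, at the bar's underside (rack frame 122, 0, 55 mm).
- bar_hole (a point): Centre of the through hole (diameter 15 mm) in the bar's end, at the bar's upper face (z 63 mm), 262 mm from the pivot axis; the end is 36 x 36 mm.
- bar_knob (a point): Middle of the black upright round knob on the bar, 185 mm from the pivot axis: diameter 18 mm, from z 63 to 93 mm, this point at z 78 mm.
- pin_block: Fixed light wooden block 56 x 56 x 40 mm with an upright hole of diameter 15 mm, 30 mm deep, in which the pin is kept; origin under its middle.
- pin: Loose steel locking pin, 92 mm long, about 90 g, starts upright in the wooden block, tip at z 10 mm. Origin at the tip's centre, z to its head. Shaft diameter 12 mm (tip tapers to 6 over 5 mm); from 55 mm a collar, diameter 26, 5 mm thick; from 60 to 92 mm a round grip, diameter 20. Fully home the collar lies on the bar, the tip 45 mm below the mouth of the lug's hole.
- sample_driver: Red-handled screwdriver, 24 x 176 x 24 mm, that already lies in one of the trays, next to the rack's middle, along the rack's x; origin under its middle, y along it toward the handle's end; handle 22 mm wide, 23 mm high, at y +3 to +86 mm; blade 5 mm thick.
- sample_pliers: Long-nosed pliers with red handles, 45 x 173 x 12 mm, that lie in the other tray next to the rack's middle; origin under their middle, y along them.
- driver_a: Loose screwdriver with a red handle, 24 x 176 x 24 mm, on the bench right of the rack; may be absent. Origin under its middle, y along it toward the handle's end; handle 22 mm wide, 23 high, at y +3 to +86 mm (balance point and grip at about y +40); blade 5 mm thick. Does not roll.
- driver_b: Another loose screwdriver like driver_a; may be absent.
- driver_c: Loose screwdriver with a thick black and yellow handle, 32 x 126 x 32 mm; may be absent. Origin under its middle, y along it toward the handle's end; handle 28 mm wide, 30 mm high, at y -12 to +61 mm (grip it at about y +22 mm); blade 6 mm thick. Does not roll.
- bottle: Small white flux bottle with a red cap, 34 mm in diameter, 84 mm high, standing behind the loose screwdrivers; origin under its middle; a bystander.
Things that resemble listed ones, but are neither listed nor needed, are in the scene too. Leave any turquoise look-alike of the driver_c alone.

How it is judged:
By the outcome, as a careful person would: the job done as asked, in the order asked, and still so for the second after the job is handed in, with the robot touching nothing.
Of driver_a, driver_b, driver_c only 2 to 3 are there at a start; the rules pass over those that are not, and their reading is None.
At some moment in a run one of driver_a, driver_b, driver_c may be knocked a few centimetres aside while the robot is not near it.
It also fails if it takes over 208 s, if anything falls off the work surface, if the arm or the gripper's body presses on something with over 40 N, if the wrist force passes 120 N, or if a joint passes its speed limit or range.

## Working session

There is one attempt and no reset: what is moved stays moved. The work goes in short steps, Python scripts to look and compute and a tool call to move; the robot and the scene stay as the last step left them, time stands still between calls to the robot, and variables do not carry over. Pictures are saved under pics/ and viewed, at most 14 in all, crops included, and the job is handed in when it is done.

Besides the shell and the picture viewer there is one more tool, called after "Call:" as name([rows], argument=value, ...), one row to a line, values as JSON. carry_out: Moves the arm, as the interface text tells. Its arguments: {"type":"object","properties":{"plan":{"type":"array","items":{"type":"array","items":{"type":"number"}}}},"required":["plan"]}

```bash
ls; mkdir -p pics; python3 - <<'E'
from rig import *
import cv2
s=read_state();print(s)
for n in("scene","top"):
    print(n,get_calibration(n))
    f=grab_frame(n);cv2.imwrite(f"pics/{n}0.png",cv2.resize(f[:,:,::-1],(800,600),interpolation=cv2.INTER_CUBIC))
    cv2.imwrite(f"pics/{n}0_raw.png",f[:,:,::-1])
E
```

```text
pics
{'time': 0.0, 'qpos': array([-1.41572398e+00,  1.04691598e-01,  9.64609154e-02,  1.56389676e+00,
        1.02029774e-05,  1.35309432e+00]), 'qd': array([ 4.86768681e-04,  2.30388088e-03, -1.03513544e-03, -1.09527206e-03,
       -5.19497950e-04, -4.23297858e-05]), 'joint_torque': array([ 2.95011232e-03, -5.56928301e+01,  5.03649616e+01,  1.70211238e-02,
       -3.25058636e-04,  1.99082649e-05]), 'ee_pos': array([ 0.21847299, -0.55841458,  0.20302226]), 'tool_rot': array([-6.65072072e-04,  9.82679921e-01,  1.85309820e-01,  2.59374173e-05]), 'wrist_force': array([-1.27425677, -0.00581285,  0.28912818]), 'moment': array([-0.03362452,  0.00438304, -0.01456045]), 'grasp_force': 0.0, 'opening': 1.0042983332069813}
scene {'vfov': 47.987044757595065, 'cx': 255.6240035987095, 'cy': 192.21929160736926, 'eye': array([-0.00951312, -1.10060637,  0.72242391]), 'orientation': array([ 0.8371662 ,  0.49666895, -0.11043759, -0.20068945])}
top {'vfov': 56.19653523353914, 'cx': 262.54103840088356, 'cy': 196.80208881113782, 'eye': array([ 0.36661818, -0.03190456,  1.37385093]), 'orientation': array([-0.70375981, -0.04804336,  0.03562933,  0.70791561])}
```

View pics/scene0.png

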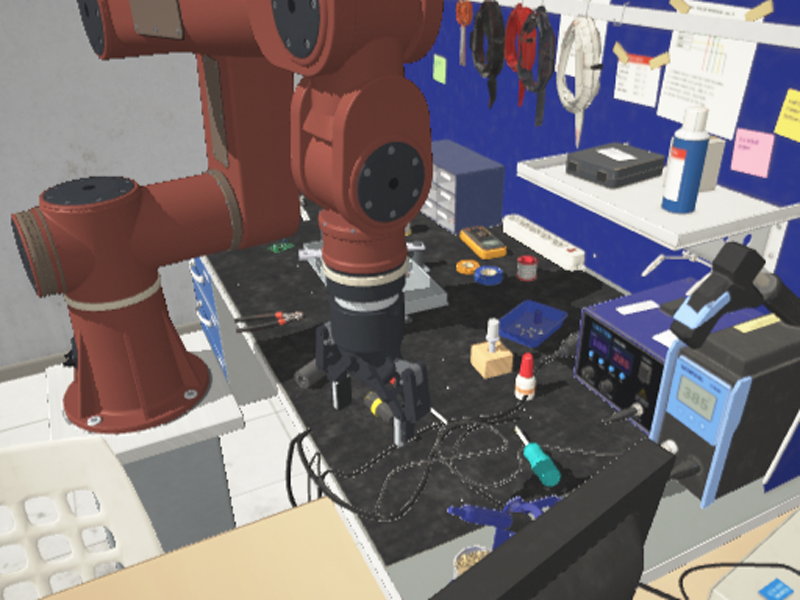

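View pics/top0.png

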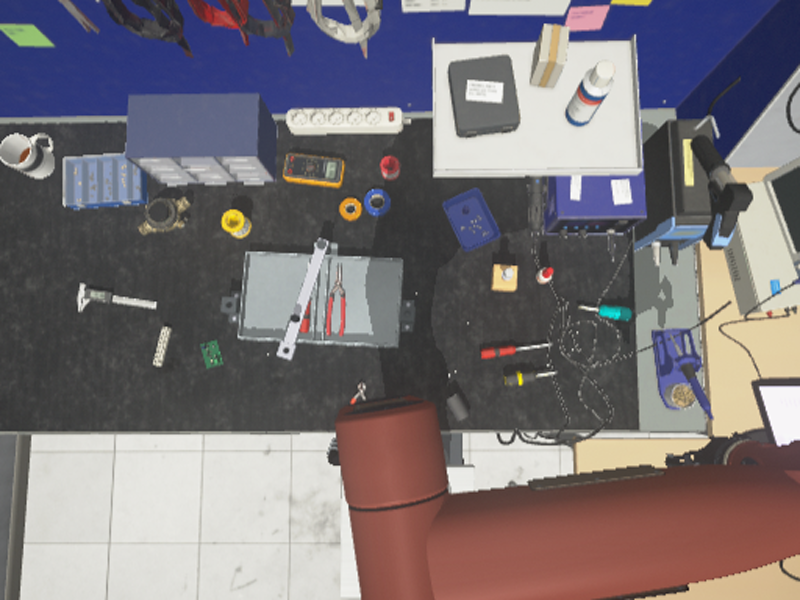

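```bash
cat > h.py <<'E'
from rig import *
import numpy as np, cv2
from scipy.spatial.transform import Rotation as R
def cam(n):
    c=get_calibration(n);q=c["orientation"];M=R.from_quat([q[1],q[2],q[3],q[0]]).as_matrix()
    return 192/np.tan(np.radians(c["vfov"])/2),c["cx"],c["cy"],c["eye"],M
def proj(n,P):
    f,cx,cy,e,M=cam(n);d=(np.atleast_2d(P)-e)@M
    return np.c_[cx+f*d[:,0]/-d[:,2],cy+f*d[:,1]/d[:,2]]
def unproj(n,uv,z):
    f,cx,cy,e,M=cam(n);uv=np.atleast_2d(uv).astype(float)
    d=np.c_[(uv[:,0]-cx)/f,-(uv[:,1]-cy)/f,-np.ones(len(uv))]@M.T
    return e+d*((np.atleast_1d(z)-e[2])/d[:,2])[:,None]
def shot(n,name,box=None,s=1):
    f=grab_frame(n)[:,:,::-1];cv2.imwrite(f"pics/{name}_raw.png",f)
    if box: x0,y0,x1,y1=box;f=f[y0:y1,x0:x1]
    cv2.imwrite(f"pics/{name}.png",cv2.resize(f,None,fx=s,fy=s,interpolation=cv2.INTER_CUBIC))
def rackpt(rk,p):  # rk=(x,y,yaw); p mm
    p=np.atleast_2d(p)/1000.;c,s=np.cos(rk[2]),np.sin(rk[2])
    return np.c_[rk[0]+c*p[:,0]-s*p[:,1],rk[1]+s*p[:,0]+c*p[:,1],p[:,2]]
def state():
    s=read_state();q=s["tool_rot"];M=R.from_quat([q[1],q[2],q[3],q[0]]).as_matrix()
    return s,M
E
python3 - <<'E'
from h import *
print(proj("top",[[.219,-.559,.2],[0,0,0],[.5,0,0]])*1.5625, proj("scene",[[.219,-.559,.204]])*1.5625)
k=1/1.5625
for nm,uv,z in [("tray corners",[(246,252),(404,260),(400,346),(238,336)],.03),("lugs",[(229,304),(408,313)],.053),("barend knob",[(287,350)],.063),("pivot",[(322,245)],.063),("pin",[(505,271)],.09),("block",[(505,280)],.04),("bottle",[(545,274)],.08),("red",[(483,353),(516,350),(549,346)],.012),("yel",[(505,380),(528,378),(555,374)],.015),("blk",[(455,400)],.02)]:
    print(nm,unproj("top",np.array(uv)*k,z).round(3).tolist())
im=cv2.imread("pics/top0_raw.png")
a=cv2.resize(im[130:265,130:290],None,fx=5,fy=4.4444,interpolation=cv2.INTER_CUBIC)
cv2.imwrite("pics/c1.png",cv2.resize(im[140:240,130:280],None,fx=5.3,fy=5.3,interpolation=cv2.INTER_CUBIC))
cv2.imwrite("pics/c2.png",cv2.resize(im[150:270,270:420],None,fx=5,fy=5,interpolation=cv2.INTER_CUBIC))
E
```

```text
[[680.91440187 446.39587026]
 [407.84938079 531.39798443]
 [406.96822123 319.70770731]] [[373.49374244 451.69789871]]
tray corners [[0.666, 0.393, 0.03], [0.643, 0.006, 0.03], [0.434, 0.016, 0.03], [0.46, 0.406, 0.03]]
lugs [[0.535, 0.423, 0.053], [0.511, -0.004, 0.053]]
barend knob [[0.425, 0.279, 0.063]]
pivot [[0.674, 0.201, 0.063]]
pin [[0.603, -0.229, 0.09]]
block [[0.59, -0.236, 0.04]]
bottle [[0.597, -0.323, 0.08]]
red [[0.417, -0.183, 0.012], [0.424, -0.263, 0.012], [0.433, -0.343, 0.012]]
yel [[0.352, -0.234, 0.015], [0.357, -0.289, 0.015], [0.366, -0.354, 0.015]]
blk [[0.306, -0.114, 0.02]]
```

View pics/c1.png

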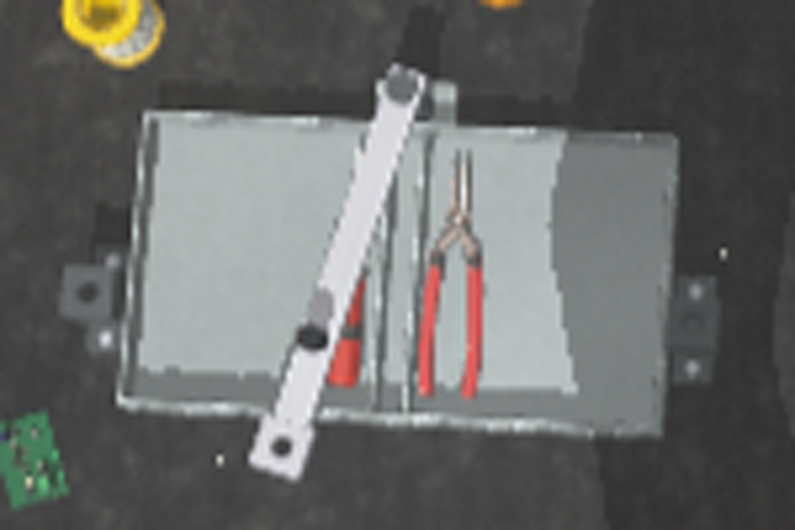

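View pics/c2.png

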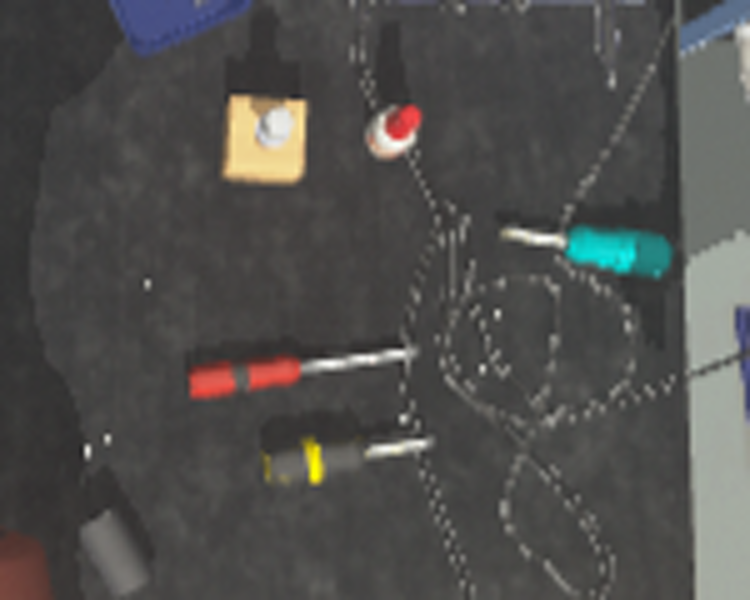

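```bash
python3 - <<'E'
from h import *
from scipy.optimize import least_squares
im=cv2.imread("pics/top0_raw.png");g=cv2.cvtColor(im,cv2.COLOR_BGR2GRAY)
def c1(u,v): return np.array([(u+.5)/5.3-.5+130,(v+.5)/5.3-.5+140])
def dark(p,r=3):
    x,y=np.round(p).astype(int);w=g[y-r:y+r+1,x-r:x+r+1].astype(float);w=np.clip(np.percentile(w,60)-w,0,None)
    yy,xx=np.mgrid[y-r:y+r+1,x-r:x+r+1];print(w.astype(int)) if 0 else 0
    return np.array([(w*xx).sum(),(w*yy).sum()])/w.sum()
hl=dark(c1(88,292),2);hr=dark(c1(693,320),2);hb=dark(c1(283,446),2)
print(hl,c1(88,292),hr,c1(693,320),hb,c1(283,446))
px=np.array([c1(88,292),c1(693,320),c1(147,112),c1(677,137),c1(662,435),c1(122,405)])
px[0]=hl
P=np.array([[-30,213,53],[-30,-213,53],[106,193,30],[106,-193,30],[-106,-193,30],[-106,193,30]])
fun=lambda rk:(proj("top",rackpt(rk,P))-px).ravel()
r=least_squares(fun,[.55,.2,-.05]);print(r.x,r.fun.reshape(-1,2).round(2))
rk=r.x
h=unproj("top",[hb],.063)[0];piv=rackpt(rk,[122,0,63])[0];d=h-piv
print("hole",h,"piv",piv,"len",np.linalg.norm(d),"ang",(np.arctan2(-d[1],-d[0])-rk[2]))
print("lugL",rackpt(rk,[-30,213,53]),"tray",rackpt(rk,[0,101.5,6]))
# handles
hsv=cv2.cvtColor(im,cv2.COLOR_BGR2HSV)
def c2(u,v): return np.array([(u+.5)/5-.5+270,(v+.5)/5-.5+150])
for n,a,b,z in[("red",(190,382),(414,352),.0115),("yel",(265,467),(432,443),.015)]:
    A,B=unproj("top",[c2(*a),c2(*b)],[z,z]);print(n,A,B,np.linalg.norm(A-B),"ang",np.arctan2(*(A-B)[[1,0]]))
print("pin head",unproj("top",[c2(275,126)],.102),"block top corners",unproj("top",[c2(230,95),c2(308,98),c2(303,185),c2(222,180)],[.04]*4))
s=cv2.imread("pics/scene0_raw.png")
cv2.imwrite("pics/c3.png",cv2.resize(s[160:300,180:370],None,fx=4.2,fy=4.2,interpolation=cv2.INTER_CUBIC))
E
```

```text
[146.14109091 194.73527273] [146.19811321 194.68867925] [260.19354839 199.62903226] [260.3490566  199.97169811] [182.73136612 223.88437158] [182.99056604 223.74528302]
[ 0.55199811  0.20858733 -0.05641099] [[ 0.39  0.14]
 [ 0.41  0.55]
 [-0.43 -0.05]
 [ 0.18 -0.03]
 [-0.01 -0.55]
 [-0.55 -0.09]]
hole [0.42502914 0.28286769 0.063     ] piv [0.67380405 0.20170884 0.063     ] len 0.26167865272096824 ang -0.25893667942429355
lugL [[0.534055   0.42293995 0.053     ]] tray [[0.55772079 0.30992588 0.006     ]]
red [ 0.41671214 -0.17773133  0.0115    ] [ 0.43834423 -0.34671     0.0115    ] 0.17035767097031976 ang 1.6981205232290058
yel [ 0.35290727 -0.23206168  0.015     ] [ 0.37011873 -0.35697213  0.015     ] 0.12609065554673216 ang 1.7077244758337815
pin head [[ 0.59571072 -0.23230834  0.102     ]] block top corners [[ 0.63080117 -0.20892477  0.04      ]
 [ 0.62801945 -0.26733822  0.04      ]
 [ 0.56199912 -0.26181128  0.04      ]
 [ 0.5662288  -0.20152049  0.04      ]]
```

View pics/c3.png

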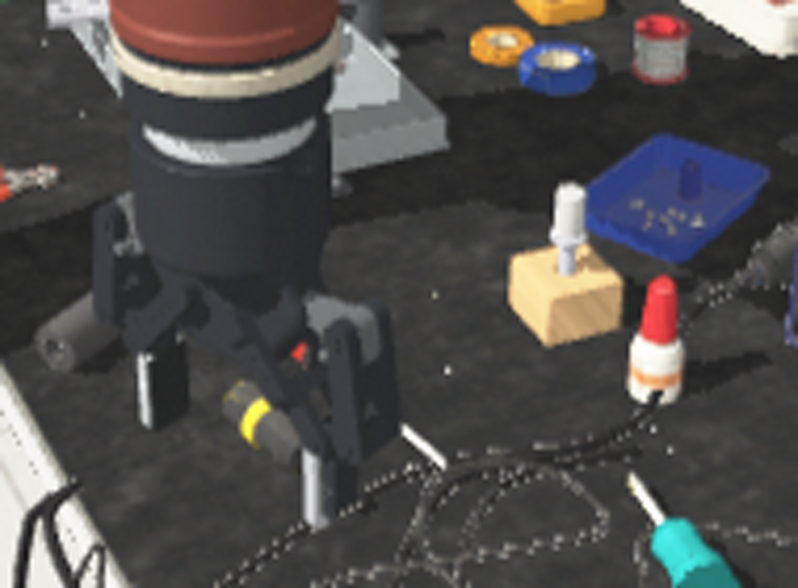

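Shown: the rack's left tray holds the red driver (c1 345,340), the right tray the pliers. Loose candidates in c2 are the red driver (245,378), black/yellow driver (315,462) and the turquoise look-alike (615,250), which I leave. Also on the bench are red pliers and a grey cylinder (115,550), neither of them drivers. I choose red and black/yellow. The pin is in the block (275,126) and the bottle is at (390,130).

```bash
cat >> h.py <<'E'
RK=(0.552,0.2086,-0.0564)
def go(p,psi=None):
    s,M=state();t=s["ee_pos"];cur=np.arctan2(M[1,0],M[0,0])
    psi=cur if psi is None else psi
    turn=-np.degrees((psi-cur+np.pi)%(2*np.pi)-np.pi)
    q1=np.arctan2(p[1],p[0])
    print("shift mm",(M.T@(np.array(p)-t)*1000).round(1),"turn",round(turn,1),"psi",round(cur,3),"q6",round(s["qpos"][5],2),"q6new~",round((s["qpos"][5]+np.radians(turn)+q1-s["qpos"][0]),2),"t",round(s["time"],1),"ee",t.round(4),"open",round(s["opening"],3))
def handles(n="top",box=(270,150,372,260)):
    f=grab_frame(n)[:,:,::-1];h=cv2.cvtColor(np.ascontiguousarray(f),cv2.COLOR_BGR2HSV);x0,y0,x1,y1=box
    for nm,m,z in(("red",((h[...,0]<8)|(h[...,0]>172))&(h[...,1]>130)&(h[...,2]>80),.014),("yel",(h[...,0]>22)&(h[...,0]<36)&(h[...,1]>130)&(h[...,2]>80),.02)):
        k=np.zeros(m.shape,np.uint8);k[y0:y1,x0:x1]=m[y0:y1,x0:x1]
        N,l,st,c=cv2.connectedComponentsWithStats(k,connectivity=8)
        for i in range(1,N):
            if st[i,4]>3:
                yy,xx=np.where(l==i);P=unproj(n,np.c_[xx,yy],np.full(len(xx),z))[:,:2]
                u,sv,v=np.linalg.svd(P-P.mean(0));d=v[0]*np.sign(v[0,1])
                print(nm,st[i].tolist(),P.mean(0).round(4),"ang",np.arctan2(d[1],d[0]).round(3),sv.round(3))
E
python3 - <<'E'
from h import *
handles()
go([.4225,-.222,.1],1.698)
E
```

```text
red [347, 171, 7, 7, 30] [ 0.6139 -0.3442] ang 2.355 [0.042 0.026]
red [320, 221, 10, 7, 56] [ 0.4241 -0.2406] ang 1.782 [0.081 0.045]
red [308, 222, 9, 8, 55] [ 0.4179 -0.1934] ang 1.871 [0.069 0.051]
yel [331, 238, 4, 9, 24] [ 0.3565 -0.2679] ang 0.165 [0.046 0.014]
shift mm [ 312.5 -239.   103.5] turn -75.9 psi 0.373 q6 1.35 q6new~ 0.96 t 0.1 ee [ 0.2185 -0.5585  0.2032] open 1.001
```

Call:
carry_out([
  [105,80,-60,0,-10],
  [105,160,-120,20,-20],
  [105,240,-180,50,-30],
  [105,312,-239,60,-40],
  [105,312,-239,60,-50],
  [105,312,-239,60,-60],
  [105,312,-239,60,-70],
  [105,312,-239,60,-76],
])

```text
time: 1.15
ee_pos: [0.4226, -0.2205, 0.1432]
tool_rot: [-0.0, 0.657, 0.754, 0.0]
wrist_force: [-0.1, -0.8, -0.1]
opening: 0.591
grasp_force: 0.0
```

```bash
python3 - <<'E'
from h import *
go([.4215,-.221,.004],1.70)
shot("scene","s1",(150,130,400,310),3.2)
E
```

```text
shift mm [ -0.5  -1.1 139.2] turn 0.4 psi 1.707 q6 0.68 q6new~ 0.96 t 1.1 ee [ 0.4226 -0.2205  0.1432] open 0.591
```

View pics/s1.png

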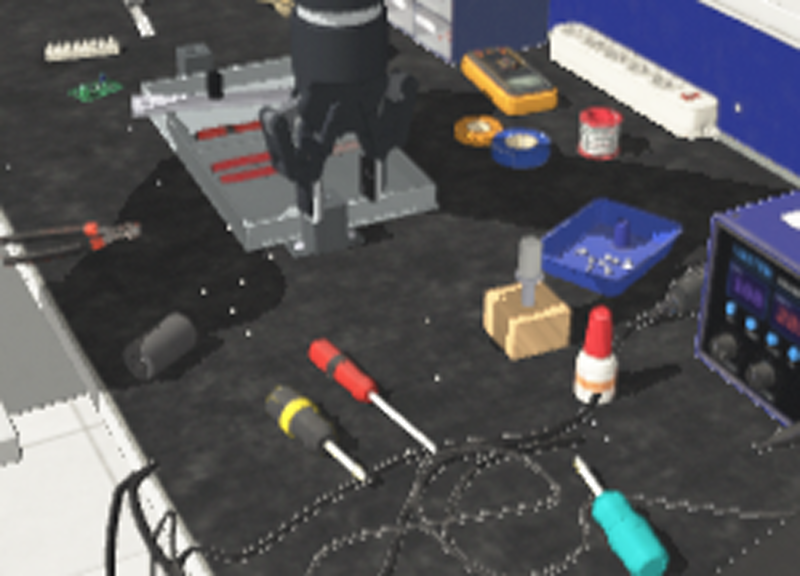

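The picture shows only two loose drivers: red (345,370) and black/yellow (305,420). The pliers and cylinder are not drivers. Descend on red.

Call:
carry_out([
  [105,0,-1,40,0],
  [105,0,-1,80,0],
  [105,0,-1,115,0],
  [105,0,-1,130,0],
  [105,0,-1,139,0],
  [105,0,-1,139,0],
  [255,0,-1,139,0],
  [255,0,-1,139,0],
])

```text
time: 2.2
ee_pos: [0.4216, -0.2233, 0.0058]
tool_rot: [0.001, 0.66, 0.751, -0.0]
wrist_force: [-0.5, -0.5, 0.0]
opening: 0.166
grasp_force: 0.0
```

Call:
carry_out([
  [255,0,0,0,0],
  [255,0,0,0,0],
  [255,0,0,0,0],
  [255,0,0,-20,0],
  [255,0,0,-60,0],
  [255,0,0,-110,0],
  [255,0,0,-150,0],
  [255,0,0,-150,0],
])

```text
time: 3.2
ee_pos: [0.4225, -0.2241, 0.1582]
tool_rot: [0.003, 0.66, 0.751, -0.0]
wrist_force: [0.3, -0.7, -0.2]
opening: 0.001
grasp_force: 0.0
```

```bash
python3 - <<'E'
from h import *
# driver angle in hand = psi ; target handle along rack -x
p=rackpt(RK,[-40,150,0])[0]; p[2]=.14
go(p,np.pi+RK[2]); print(p)
E
```

```text
shift mm [567.4 172.1  16.4] turn -79.4 psi 1.699 q6 0.68 q6new~ 0.66 t 3.2 ee [ 0.4225 -0.2241  0.1582] open 0.001
[0.52051912 0.3606163  0.14      ]
```

```bash
python3 - <<'E'
from h import *
handles()
shot("scene","s2",(180,200,340,310),5)
E
```

```text
red [347, 171, 7, 7, 31] [ 0.6139 -0.3437] ang 2.283 [0.043 0.027]
red [343, 211, 19, 20, 61] [ 0.4401 -0.3425] ang 0.764 [0.202 0.029]
red [336, 216, 4, 5, 7] [ 0.4455 -0.2923] ang 2.475 [0.015 0.008]
red [308, 222, 8, 8, 44] [ 0.4189 -0.1906] ang 2.282 [0.061 0.038]
red [315, 223, 13, 8, 65] [ 0.4127 -0.2296] ang 1.62 [0.09  0.058]
red [336, 222, 7, 6, 17] [ 0.4217 -0.2958] ang 1.046 [0.028 0.024]
red [333, 230, 3, 3, 4] [ 0.3983 -0.276 ] ang 3.052 [0.006 0.005]
red [337, 239, 13, 13, 49] [ 0.3469 -0.3126] ang 2.446 [0.113 0.044]
red [352, 241, 4, 4, 5] [ 0.3546 -0.3485] ang 2.266 [0.013 0.002]
red [349, 246, 4, 3, 6] [ 0.337  -0.3356] ang 2.288 [0.011 0.005]
```

View pics/s2.png

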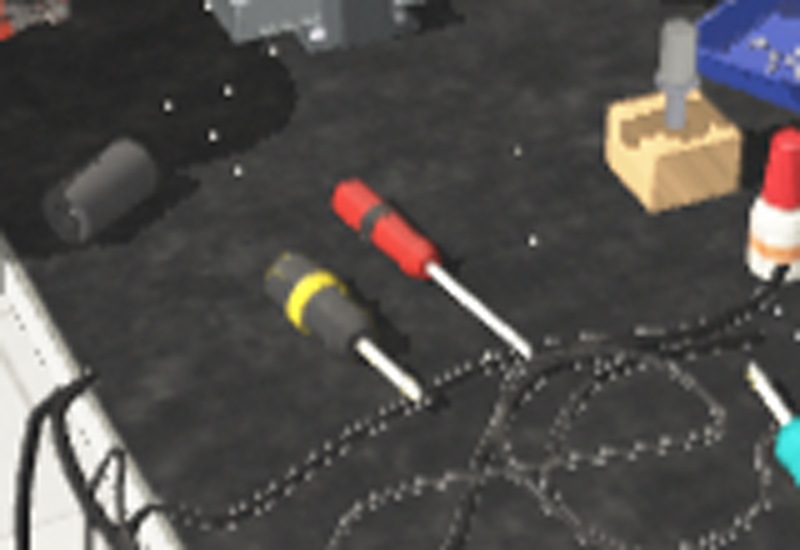

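```bash
python3 - <<'E'
from h import *
print(proj("scene",[[.4215,-.221,.012],[.4225,-.2241,.158],[.357,-.268,.02],[.2185,-.5585,.203]]))
print(proj("top",[[.4225,-.2241,.158],[.4215,-.221,.012]]))
print(unproj("scene",[[257,246],[180+316/5,200+300/5]],[.012,.02]))
im=cv2.imread("pics/s2_raw.png")
shot("top","t2",(230,130,390,250),5)
E
```

```text
[[257.05407343 246.08613047]
 [257.2101905  201.06930096]
 [243.11411974 259.6968188 ]
 [238.68089246 289.43771941]]
[[326.00562222 222.57000088]
 [319.09230444 224.65814102]]
[[ 0.42154828 -0.22056794  0.012     ]
 [ 0.35665575 -0.26927151  0.02      ]]
```

View pics/t2.png

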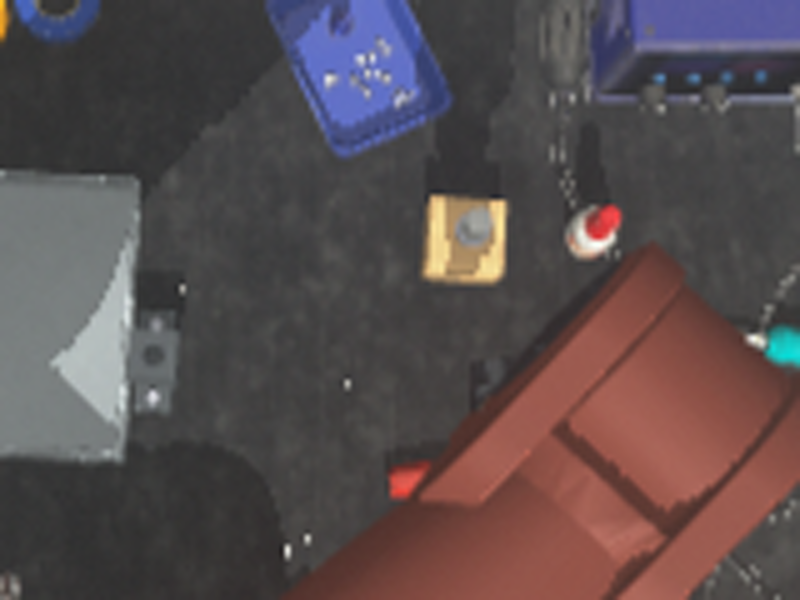

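Both cameras agree that the driver is where I reached, so the pads closed too high and slipped over the handle. I'll retry about 6 mm lower with settling time.

```bash
python3 - <<'E'
from h import *
go([.4215,-.221,-.001],1.70)
E
```

```text
shift mm [  1.2   1.  154.8] turn -0.0 psi 1.699 q6 0.68 q6new~ 0.96 t 3.4 ee [ 0.4208 -0.2224  0.1538] open -0.001
```

Call:
carry_out([
  [105,-3,0,0,0],
  [105,-3,0,0,0],
  [105,-3,-1,40,0],
  [105,-3,-1,80,0],
  [105,-3,-1,120,0],
  [105,-3,-1,148,0],
  [105,-3,-1,155,0],
  [105,-3,-1,158,0],
])

```text
time: 4.35
ee_pos: [0.4206, -0.226, -0.0029]
tool_rot: [0.0, 0.66, 0.751, -0.0]
wrist_force: [0.1, 0.1, -0.8]
opening: 0.589
grasp_force: 0.0
```

Call:
carry_out([
  [105,0,0,0,0],
  [105,0,0,0,0],
  [255,0,0,0,0],
  [255,0,0,0,0],
  [255,0,0,0,0],
  [255,0,0,0,0],
  [255,0,0,0,0],
  [255,0,0,0,0],
])

```text
time: 5.35
ee_pos: [0.4205, -0.2258, -0.0032]
tool_rot: [0.0, 0.66, 0.751, -0.0]
wrist_force: [-0.6, 0.6, -0.1]
opening: 0.005
grasp_force: 0.0
```

```bash
python3 - <<'E'
from h import *
shot("scene","s3",(180,180,340,290),5)
E
```

```text
(no output)
```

View pics/s3.png

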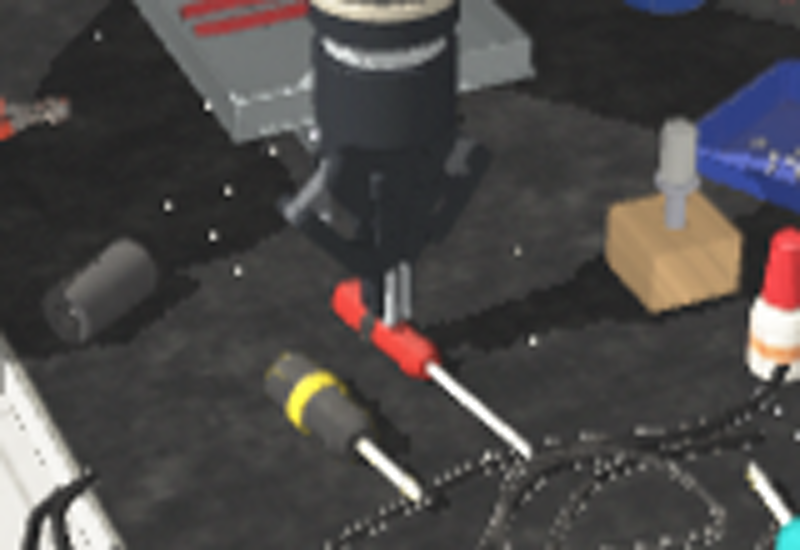

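```bash
python3 - <<'E'
from h import *
im=cv2.imread("pics/s3_raw.png")
print(proj("scene",[[.4205,-.2258,-.003],[.4205,-.2258,.024]]))
for z in(0,.012,.024,.035): print(z,unproj("scene",[[180+398/5,180+325/5]],z))
print(read_state()["wrist_force"],read_state()["qpos"])
shot("top","t3",(290,190,350,235),12)
E
```

```text
[[257.57399538 251.47098114]
 [257.45404619 243.55136443]]
0 [[ 0.43752799 -0.20483445  0.        ]]
0.012 [[ 0.43010231 -0.21971389  0.012     ]]
0.024 [[ 0.42267662 -0.23459333  0.024     ]]
0.035 [[ 0.41586974 -0.24823281  0.035     ]]
[-0.57420092 -0.352614    0.73808191] [-7.67824708e-01 -2.07227618e-01 -5.83398195e-01  1.19460195e+00
 -6.28167820e-05  6.74490428e-01]
```

View pics/t3.png

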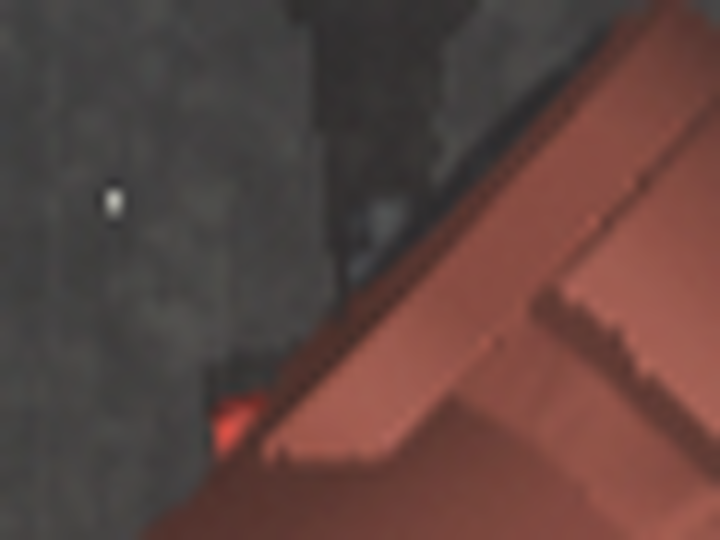

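The fingers shut on top of the handle even though the reported TCP z is -3 mm. Reprojected in three pictures, the real fingertips sit about 20–26 mm short of the reported TCP. I'll measure that by touching bare bench with the fingers shut.

Call:
carry_out([
  [255,0,0,-30,0],
  [255,0,35,-40,0],
  [255,0,68,-40,0],
  [255,0,68,-20,0],
  [255,0,68,0,0],
  [255,0,68,6,0],
  [255,0,68,10,0],
  [255,0,68,10,0],
])

```text
time: 6.45
ee_pos: [0.4881, -0.2174, -0.0127]
tool_rot: [0.0, 0.66, 0.751, -0.0]
wrist_force: [-0.6, 0.7, 1.0]
opening: 0.0
grasp_force: 0.0
```

Call:
carry_out([
  [255,0,0,1,0],
  [255,0,0,2,0],
  [255,0,0,3,0],
  [255,0,0,4,0],
  [255,0,0,5,0],
  [255,0,0,5,0],
  [255,0,0,5,0],
  [255,0,0,5,0],
])

```text
time: 7.45
ee_pos: [0.4879, -0.2172, -0.0181]
tool_rot: [0.0, 0.66, 0.751, -0.0]
wrist_force: [0.0, 0.8, -0.1]
opening: -0.005
grasp_force: 0.0
```

Call:
carry_out([
  [255,0,0,1,0],
  [255,0,0,2,0],
  [255,0,0,3,0],
  [255,0,0,4,0],
  [255,0,0,4,0],
  [255,0,0,4,0],
  [255,0,0,4,0],
  [255,0,0,4,0],
])

```text
time: 8.45
ee_pos: [0.4879, -0.2172, -0.0222]
tool_rot: [0.0, 0.66, 0.751, -0.0]
wrist_force: [-0.5, 0.1, -0.1]
opening: 0.006
grasp_force: 0.0
```

Call:
carry_out([
  [255,0,0,1,0],
  [255,0,0,2,0],
  [255,0,0,3,0],
  [255,0,0,3,0],
  [255,0,0,3,0],
  [255,0,0,3,0],
  [255,0,0,3,0],
  [255,0,0,3,0],
])

```text
time: 9.45
ee_pos: [0.4879, -0.2171, -0.0252]
tool_rot: [0.0, 0.66, 0.751, -0.0]
wrist_force: [0.1, 0.7, 0.2]
opening: 0.004
grasp_force: 0.0
```

Call:
carry_out([
  [255,0,0,1,0],
  [255,0,0,2,0],
  [255,0,0,3,0],
  [255,0,0,3,0],
  [255,0,0,3,0],
  [255,0,0,3,0],
  [255,0,0,3,0],
  [255,0,0,3,0],
])

```text
time: 10.45
ee_pos: [0.4879, -0.2171, -0.0275]
tool_rot: [0.0, 0.66, 0.751, -0.0]
wrist_force: [-3.5, 2.6, 9.0]
opening: -0.0
grasp_force: 4.4
```

```bash
python3 - <<'E'
from h import *
shot("scene","s4",(210,190,310,265),8)
print(proj("scene",[[.4879,-.2171,0],[.4879,-.2171,-.028]])-[210,190], read_state()["joint_torque"],read_state()["ee_pos"])
E
```

```text
[[67.22516001 52.42912582]
 [67.13127048 60.35948103]] [-3.90946297e-01 -4.40626037e+01  4.54718149e+01 -1.84723746e+00
  8.91780923e-02 -5.92993892e-04] [ 0.48795116 -0.21716057 -0.02742483]
```

View pics/s4.png

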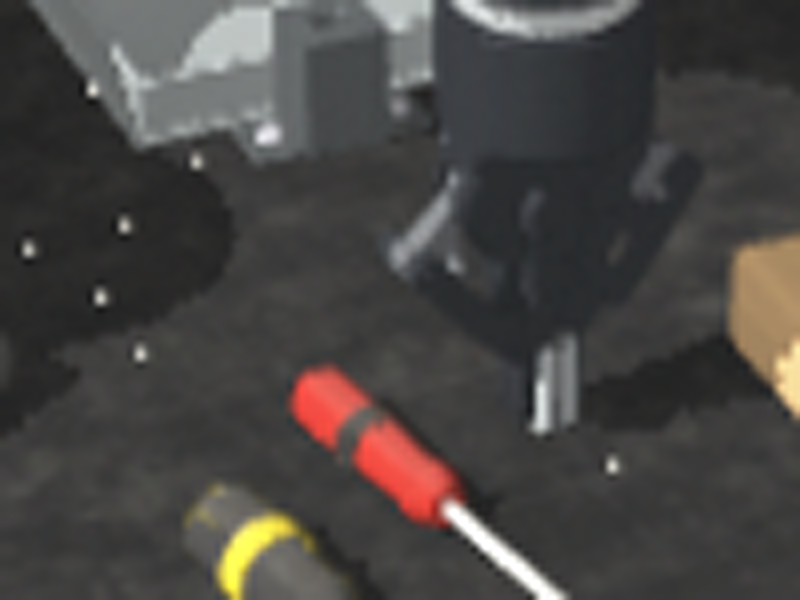

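Contact comes at reading z = -27 mm, so true tip z = reading + 27 mm. The picture shows the tip on the bench at (552,430), within a few mm of the projection in xy. I'll apply that offset from here on.

```bash
sed -i 's|turn=-np.degrees|p=np.array(p,float)-[0,0,.027];turn=-np.degrees|' h.py; python3 - <<'E'
from h import *
go([.4215,-.221,.001],1.70)
E
```

```text
shift mm [  4.7 -66.4  -1.4] turn -0.0 psi 1.699 q6 0.78 q6new~ 0.96 t 10.5 ee [ 0.488  -0.2172 -0.0274] open -0.007
```

Call:
carry_out([
  [255,0,0,-40,0],
  [105,0,0,-60,0],
  [105,4,-40,-60,0],
  [105,4,-66,-60,0],
  [105,4,-66,-60,0],
  [105,4,-66,-30,0],
  [105,4,-66,-10,0],
  [105,4,-66,-4,0],
])

```text
time: 11.5
ee_pos: [0.4218, -0.2209, -0.0254]
tool_rot: [-0.001, 0.66, 0.751, 0.0]
wrist_force: [-0.5, 1.3, 1.0]
opening: 0.59
grasp_force: 0.0
```

```bash
python3 - <<'E'
from h import *
go([.4215,-.221,.001],1.70);print(read_state()["wrist_force"])
E
```

```text
shift mm [-0.  -0.3  0.6] turn -0.0 psi 1.699 q6 0.68 q6new~ 0.96 t 11.5 ee [ 0.4218 -0.2209 -0.0254] open 0.59
[-0.53106861  1.32442215  0.99155746]
```

Call:
carry_out([
  [255,0,0,0,0],
  [255,0,0,0,0],
  [255,0,0,0,0],
  [255,0,0,0,0],
  [255,0,0,0,0],
  [255,0,0,-5,0],
  [255,0,0,-15,0],
  [255,0,0,-30,0],
])

```text
time: 12.5
ee_pos: [0.4217, -0.2214, 0.0064]
tool_rot: [-0.0, 0.66, 0.751, -0.0]
wrist_force: [0.1, -0.4, -0.5]
opening: 0.235
grasp_force: 59.1
```

```bash
python3 - <<'E'
from h import *
p=rackpt(RK,[-40,150,0])[0]; p[2]=.14
go(p,np.pi+RK[2])
E
```

```text
shift mm [ 564.6  172.5 -106.4] turn -79.4 psi 1.699 q6 0.68 q6new~ 0.66 t 12.5 ee [ 0.4217 -0.2214  0.0064] open 0.235
```

Call:
carry_out([
  [255,0,0,-40,0],
  [255,20,0,-90,0],
  [255,70,20,-110,-10],
  [255,130,40,-110,-20],
  [255,190,60,-110,-30],
  [255,250,80,-110,-40],
  [255,300,95,-110,-50],
  [255,350,110,-110,-60],
])

```text
time: 13.5
ee_pos: [0.4865, 0.1417, 0.117]
tool_rot: [0.001, 0.193, 0.981, 0.0]
wrist_force: [-0.2, -1.2, -1.1]
opening: 0.236
grasp_force: 59.1
```

```bash
python3 - <<'E'
from h import *
p=rackpt(RK,[-40,150,0])[0]; p[2]=.10
go(p,np.pi+RK[2])
E
```

```text
shift mm [ 51.6 215.5  44. ] turn -19.0 psi 2.753 q6 0.41 q6new~ 0.66 t 13.5 ee [0.4865 0.1417 0.117 ] open 0.236
```

Call:
carry_out([
  [255,15,60,0,-8],
  [255,30,120,0,-16],
  [255,42,170,0,-19],
  [255,52,216,0,-19],
  [255,52,216,0,-19],
  [255,52,216,20,-19],
  [255,52,216,40,-19],
  [255,52,216,40,-19],
])

```text
time: 14.5
ee_pos: [0.5196, 0.3573, 0.0728]
tool_rot: [-0.002, 0.032, 0.999, -0.001]
wrist_force: [-0.4, -0.3, -0.6]
opening: 0.235
grasp_force: 59.1
```

```bash
python3 - <<'E'
from h import *
p=rackpt(RK,[-40,150,0])[0]; p[2]=.009
go(p,np.pi+RK[2])
E
```

```text
shift mm [-1.   3.5 90.8] turn -0.5 psi 3.077 q6 0.46 q6new~ 0.66 t 14.5 ee [0.5196 0.3573 0.0728] open 0.235
```

Call:
carry_out([
  [255,0,3,30,0],
  [255,0,3,55,0],
  [255,0,3,75,0],
  [255,0,3,84,0],
  [255,0,3,89,0],
  [255,0,3,91,0],
  [255,0,3,91,0],
  [255,0,3,91,0],
])

```text
time: 15.5
ee_pos: [0.5219, 0.3621, -0.0147]
tool_rot: [0.0, 0.032, 0.999, 0.0]
wrist_force: [-0.1, 0.5, -0.0]
opening: 0.238
grasp_force: 59.1
```

Call:
carry_out([
  [150,0,0,0,0],
  [150,0,0,0,0],
  [150,0,0,0,0],
  [150,0,0,-10,0],
  [150,0,0,-40,0],
  [150,0,0,-90,0],
  [150,0,0,-120,0],
  [150,0,0,-120,0],
])

```text
time: 16.5
ee_pos: [0.5235, 0.3628, 0.109]
tool_rot: [0.003, 0.032, 0.999, 0.001]
wrist_force: [-0.1, -0.3, 0.0]
opening: 0.414
grasp_force: 0.0
```

```bash
python3 - <<'E'
from h import *
p=[.42,-.1,.14]
go(p,1.70)
E
```

```text
shift mm [  74.  -468.5   -5.6] turn 79.0 psi 3.078 q6 0.46 q6new~ 1.21 t 16.5 ee [0.5235 0.3628 0.109 ] open 0.414
```

Call:
carry_out([
  [105,10,-58,0,10],
  [105,20,-116,0,20],
  [105,30,-174,0,30],
  [105,40,-232,0,40],
  [105,50,-290,0,50],
  [105,60,-350,0,60],
  [105,70,-410,0,70],
  [105,74,-468,0,79],
])

```text
time: 17.5
ee_pos: [0.417, -0.102, 0.1044]
tool_rot: [0.0, 0.662, 0.749, -0.0]
wrist_force: [1.6, -0.9, -0.9]
opening: 0.592
grasp_force: 0.0
```

```bash
python3 - <<'E'
from h import *
handles("scene",(220,230,290,300))
shot("top","t5")
go([.3583,-.2706,.08],1.71)
E
```

```text
yel [237, 254, 12, 12, 45] [ 0.3549 -0.2602] ang 0.675 [0.091 0.032]
shift mm [-157.4  -77.6   51.6] turn -1.2 psi 1.688 q6 0.9 q6new~ 0.78 t 17.6 ee [ 0.4169 -0.1051  0.1044] open 0.588
```

```bash
python3 - <<'E'
import h
from h import *
for nm in("s2","s4"):
    h.grab_frame=lambda n,nm=nm:cv2.imread(f"pics/{nm}_raw.png")[:,:,::-1]
    handles("scene",(220,230,290,300))
E
```

```text
red [246, 236, 10, 10, 62] [ 0.4166 -0.1873] ang 1.092 [0.091 0.05 ]
red [254, 243, 14, 13, 101] [ 0.4228 -0.2385] ang 1.532 [0.155 0.07 ]
yel [237, 254, 12, 12, 46] [ 0.3547 -0.2601] ang 0.673 [0.091 0.033]
red [246, 236, 10, 10, 62] [ 0.4166 -0.1873] ang 1.092 [0.091 0.05 ]
red [254, 243, 14, 13, 100] [ 0.4229 -0.2383] ang 1.543 [0.153 0.07 ]
yel [237, 254, 12, 12, 45] [ 0.3549 -0.2602] ang 0.675 [0.091 0.032]
```

Call:
carry_out([
  [105,-50,-25,0,0],
  [105,-100,-50,0,0],
  [105,-157,-78,0,-1],
  [105,-157,-78,20,-1],
  [105,-157,-78,50,-1],
  [105,-157,-78,50,-1],
  [105,-157,-78,50,-1],
  [105,-157,-78,50,-1],
])

```text
time: 18.6
ee_pos: [0.3614, -0.2665, 0.0561]
tool_rot: [0.001, 0.653, 0.757, -0.0]
wrist_force: [-0.5, 1.0, 1.0]
opening: 0.591
grasp_force: 0.0
```

```bash
python3 - <<'E'
from h import *
go([.3583,-.2706,.005],1.71)
E
```

```text
shift mm [-3.5 -3.7 78.1] turn 0.4 psi 1.717 q6 0.5 q6new~ 0.78 t 18.6 ee [ 0.3614 -0.2665  0.0561] open 0.591
```

Driver_c has not moved. Descend and grip.

Call:
carry_out([
  [105,-3,-3,20,0],
  [105,-3,-3,40,0],
  [105,-3,-3,60,0],
  [105,-3,-3,70,0],
  [105,-3,-3,76,0],
  [105,-3,-3,78,0],
  [105,-3,-3,78,0],
  [105,-3,-3,78,0],
])

```text
time: 19.6
ee_pos: [0.3584, -0.2699, -0.0227]
tool_rot: [0.0, 0.654, 0.757, -0.0]
wrist_force: [-0.4, -0.2, 0.4]
opening: 0.589
grasp_force: 0.0
```

Call:
carry_out([
  [255,0,0,0,0],
  [255,0,0,0,0],
  [255,0,0,0,0],
  [255,0,0,0,0],
  [255,0,0,0,0],
  [255,0,0,-5,0],
  [255,0,0,-40,0],
  [255,0,0,-90,0],
])

```text
time: 20.6
ee_pos: [0.3572, -0.2682, 0.0665]
tool_rot: [-0.002, 0.654, 0.757, 0.0]
wrist_force: [0.3, -1.7, 0.3]
opening: 0.324
grasp_force: 59.8
```

```bash
python3 - <<'E'
from h import *
p=rackpt(RK,[13,97,0])[0]; p[2]=.15
go(p,np.pi+RK[2])
E
```

```text
shift mm [536.  294.1 -55.4] turn -78.4 psi 1.717 q6 0.49 q6new~ 0.55 t 20.6 ee [ 0.3572 -0.2682  0.0665] open 0.324
```

Call:
carry_out([
  [255,45,25,-50,-9],
  [255,95,50,-60,-18],
  [255,145,78,-60,-27],
  [255,195,106,-60,-36],
  [255,245,134,-60,-45],
  [255,295,162,-60,-54],
  [255,345,190,-60,-63],
  [255,395,218,-60,-72],
])

```text
time: 21.6
ee_pos: [0.5166, 0.155, 0.1266]
tool_rot: [-0.0, 0.081, 0.997, -0.0]
wrist_force: [1.2, -1.2, 1.0]
opening: 0.324
grasp_force: 59.8
```

```bash
python3 - <<'E'
from h import *
p=rackpt(RK,[13,97,0])[0]; p[2]=.15
go(p,np.pi+RK[2])
E
```

```text
shift mm [-28.9 156.4   3.6] turn -6.1 psi 2.979 q6 0.21 q6new~ 0.55 t 21.6 ee [0.5166 0.155  0.1266] open 0.324
```

Call:
carry_out([
  [255,-10,50,0,-3],
  [255,-20,100,0,-6],
  [255,-29,140,0,-6],
  [255,-29,156,0,-6],
  [255,-29,156,20,-6],
  [255,-29,156,40,-6],
  [255,-29,156,60,-6],
  [255,-29,156,60,-6],
])

```text
time: 22.6
ee_pos: [0.5694, 0.3006, 0.0639]
tool_rot: [-0.002, 0.032, 0.999, -0.001]
wrist_force: [0.3, -0.3, -0.4]
opening: 0.321
grasp_force: 59.8
```

```bash
python3 - <<'E'
from h import *
p=rackpt(RK,[13,97,0])[0]; p[2]=.0115
go(p,np.pi+RK[2])
E
```

```text
shift mm [-1.1  4.2 79.4] turn -0.5 psi 3.077 q6 0.35 q6new~ 0.55 t 22.6 ee [0.5694 0.3006 0.0639] open 0.321
```

Call:
carry_out([
  [255,0,2,20,0],
  [255,0,2,40,0],
  [255,0,2,60,0],
  [255,0,2,70,0],
  [255,0,2,76,0],
  [255,0,2,79,0],
  [255,0,2,79,0],
  [255,0,2,79,0],
])

```text
time: 23.6
ee_pos: [0.5717, 0.304, -0.0116]
tool_rot: [0.0, 0.032, 0.999, 0.0]
wrist_force: [0.2, -0.3, -0.3]
opening: 0.322
grasp_force: 59.8
```

Call:
carry_out([
  [125,0,0,0,0],
  [125,0,0,0,0],
  [125,0,0,0,0],
  [125,0,0,-10,0],
  [125,0,0,-40,0],
  [125,0,0,-90,0],
  [125,0,0,-130,0],
  [125,0,0,-130,0],
])

```text
time: 24.6
ee_pos: [0.5738, 0.3047, 0.123]
tool_rot: [0.004, 0.032, 0.999, 0.001]
wrist_force: [0.7, 0.9, -0.3]
opening: 0.51
grasp_force: 0.0
```

```bash
python3 - <<'E'
from h import *
go([.45,.1,.16],1.7)
E
```

```text
shift mm [ 110.5 -212.1  -11.3] turn 79.0 psi 3.078 q6 0.35 q6new~ 1.66 t 24.6 ee [0.5738 0.3047 0.123 ] open 0.51
```

```bash
cat >> h.py <<'E'
def knob(th,r=185): return rackpt(RK,[122-r*np.cos(th),-r*np.sin(th),0])[0]
def barpsi(th): return np.pi+RK[2]+th
E
python3 - <<'E'
from h import *
p=knob(-.259);p[2]=.125;print(p)
go(p,barpsi(-.259))
E
```

```text
[0.49793162 0.25910925 0.125     ]
shift mm [ 73.  -50.4  24.4] turn 14.4 psi 3.078 q6 0.35 q6new~ 0.8 t 24.6 ee [0.5738 0.3047 0.123 ] open 0.51
```

Call:
carry_out([
  [105,36,-25,10,8],
  [105,73,-50,20,14],
  [105,73,-50,20,14],
  [105,73,-50,20,14],
  [105,73,-50,40,14],
  [105,73,-50,60,14],
  [105,73,-50,80,14],
  [105,73,-50,80,14],
])

```text
time: 25.6
ee_pos: [0.4935, 0.2583, 0.035]
tool_rot: [-0.002, 0.153, 0.988, -0.001]
wrist_force: [0.9, -0.9, -0.5]
opening: 0.585
grasp_force: 0.0
```

```bash
python3 - <<'E'
from h import *
p=knob(-.259);p[2]=.068
go(p,barpsi(-.259));shot("scene","s6")
E
```

```text
shift mm [-3.9  2.1 -6.1] turn 0.4 psi 2.834 q6 0.56 q6new~ 0.8 t 25.6 ee [0.4935 0.2583 0.035 ] open 0.585
```

Call:
carry_out([
  [255,0,0,0,0],
  [255,0,0,0,0],
  [255,0,0,0,0],
  [255,0,0,0,0],
  [255,0,0,0,0],
  [255,0,0,0,0],
  [255,0,0,0,0],
  [255,0,0,0,0],
])

```text
time: 26.65
ee_pos: [0.4959, 0.2589, 0.0388]
tool_rot: [0.001, 0.153, 0.988, 0.0]
wrist_force: [-1.0, 0.7, 6.2]
opening: 0.19
grasp_force: 58.5
```

```bash
python3 - <<'E'
from h import *
p=knob(-.259);p[2]=.068
go(p,barpsi(-.259));s,M=state();k0=knob(-.259)
for i in range(1,9):
    th=-.259-.692*i/8
    print((M.T@(knob(th)-k0)*1000).round(1),round(np.degrees(.692*i/8),1))
E
```

```text
shift mm [-1.8  0.8 -2.2] turn 0.4 psi 2.834 q6 0.56 q6new~ 0.8 t 26.6 ee [0.4959 0.2589 0.0388] open 0.19
[-0.8 16.   0. ] 5.0
[-3.  31.8  0. ] 9.9
[-6.6 47.4  0. ] 14.9
[-11.4  62.7   0.1] 19.8
[-17.6  77.4   0.1] 24.8
[-25.1  91.6   0.1] 29.7
[-3.37e+01  1.05e+02  1.00e-01] 34.7
[-43.4 117.7   0.2] 39.6
```

Call:
carry_out([
  [255,0,8,-2,2.5],
  [255,-1,16,-2,5],
  [255,-2,24,-2,7.5],
  [255,-3,32,-2,10],
  [255,-5,40,-2,12.5],
  [255,-7,47,-2,15],
  [255,-9,55,-2,17.5],
  [255,-11,63,-2,20],
])

```text
time: 27.65
ee_pos: [0.525, 0.3151, 0.039]
tool_rot: [0.0, 0.323, 0.946, -0.001]
wrist_force: [4.1, -3.9, -4.7]
opening: 0.187
grasp_force: 60.2
```

```bash
python3 - <<'E'
from h import *
s,M=state();t=s["ee_pos"]
c,si=np.cos(RK[2]),np.sin(RK[2]);d=t[:2]-np.array(RK[:2]);r=np.array([c*d[0]+si*d[1],-si*d[0]+c*d[1]])*1000-[122,0]
th=-np.arctan2(r[1],-r[0]);print("th",th,"r",np.hypot(*r),s["wrist_force"],s["opening"])
for f in(.951,.7,.8,.9): print(f,(M.T@(knob(-f)-t)*1000).round(1),np.degrees(-barpsi(-f)+np.arctan2(M[1,0],M[0,0])).round(1))
E
```

```text
th -0.5943900938827306 r 187.09378656788752 [ 4.06540264 -3.91533406 -4.71697472] 0.18745071876241218
0.951 [-13.2  64.7  38.9] 20.0
0.7 [-3.  19.6 39. ] 5.6
0.8 [-5.7 37.9 38.9] 11.3
0.9 [-10.2  55.8  38.9] 17.1
```

Call:
carry_out([
  [255,0,8,0,2.5],
  [255,-1,16,0,5],
  [255,-2,24,0,7.5],
  [255,-3,32,0,10],
  [255,-5,40,0,12.5],
  [255,-7,47,0,15],
  [255,-9,55,0,17.5],
  [255,-11,63,0,20],
])

```text
time: 28.65
ee_pos: [0.5717, 0.3588, 0.039]
tool_rot: [-0.0, 0.482, 0.876, -0.0]
wrist_force: [0.9, -0.7, -3.5]
opening: 0.189
grasp_force: 60.4
```

Call:
carry_out([
  [255,0,0,0,0],
  [255,0,0,0,0],
  [255,0,0,0,0],
  [120,0,0,0,0],
  [120,0,0,0,0],
  [120,0,0,0,0],
  [120,0,0,0,0],
  [120,0,0,0,0],
])

```text
time: 29.65
ee_pos: [0.5721, 0.3585, 0.0399]
tool_rot: [0.0, 0.482, 0.876, -0.0]
wrist_force: [0.2, 1.1, -1.2]
opening: 0.53
grasp_force: 0.0
```

```bash
python3 - <<'E'
from h import *
s,M=state();t=s["ee_pos"]
c,si=np.cos(RK[2]),np.sin(RK[2]);d=t[:2]-np.array(RK[:2]);r=np.array([c*d[0]+si*d[1],-si*d[0]+c*d[1]])*1000-[122,0]
print("th",-np.arctan2(r[1],-r[0]),"r",np.hypot(*r),s["wrist_force"],s["opening"])
go([.45,0,.2],1.7)
E
```

```text
th -0.9389964867604946 r 186.85912925479496 [ 0.17924948  1.12019838 -1.17934833] 0.530130645554996
shift mm [-237.5 -295.  -133.1] turn 25.0 psi 2.136 q6 1.37 q6new~ 1.44 t 29.6 ee [0.5721 0.3585 0.0399] open 0.53
```

Call:
carry_out([
  [120,0,0,-30,0],
  [120,0,0,-70,0],
  [120,-30,-40,-110,5],
  [120,-70,-85,-130,10],
  [120,-110,-135,-130,15],
  [120,-150,-185,-130,20],
  [120,-190,-235,-130,25],
  [120,-237,-295,-130,25],
])

```text
time: 30.65
ee_pos: [0.4558, 0.0182, 0.17]
tool_rot: [0.001, 0.661, 0.751, 0.0]
wrist_force: [0.3, -0.6, 0.0]
opening: 0.527
grasp_force: 0.0
```

```bash
python3 - <<'E'
from h import *
shot("top","t7",(130,140,280,240),5.3)
print(proj("top",rackpt(RK,[[-30,213,53],[-30,213,63],[14.6,150.6,93]])),get_calibration("scene")["eye"])
s=grab_frame("scene")[:,:,::-1];cv2.imwrite("pics/s7_raw.png",s)
print(proj("scene",rackpt(RK,[[-30,213,63],[14.6,150.6,93]])))
E
```

```text
[[146.52549446 194.87613228]
 [145.61047536 194.54228764]
 [160.95467782 182.15700754]] [-0.00951312 -1.10060637  0.72242391]
[[209.88669636 143.59563922]
 [225.29601961 140.10974951]]
```

View pics/t7.png

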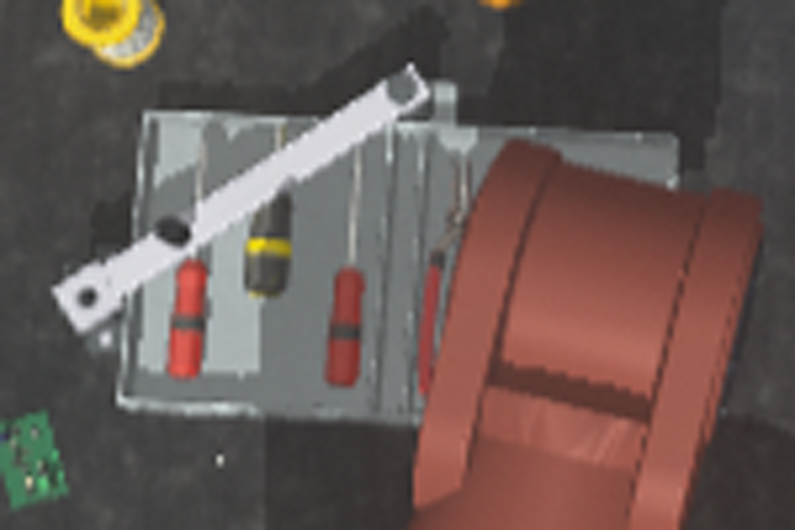

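Both drivers lie in the left tray at (187,320) and (268,248), next to the sample. The bar end's hole is at (88,297). Now I'll measure the bar angle and the pin.

```bash
python3 - <<'E'
from h import *
def dark(g,p,r=2):
    x,y=np.round(p).astype(int);w=g[y-r:y+r+1,x-r:x+r+1].astype(float);w=np.clip(np.percentile(w,60)-w,0,None)
    yy,xx=np.mgrid[y-r:y+r+1,x-r:x+r+1];return np.array([(w*xx).sum(),(w*yy).sum()])/w.sum()
g=cv2.imread("pics/t7_raw.png",0);hb=dark(g,[146.2,195.6]);print(hb)
h=unproj("top",[hb],.063)[0];d=h-rackpt(RK,[122,0,63])[0]
print("bar hole",h,"len",np.linalg.norm(d),"ang",(np.arctan2(-d[1],-d[0])-RK[2]))
hl=unproj("top",[dark(cv2.imread("pics/top0_raw.png",0),[146.2,194.7])],.053)
print("lug hole direct",hl,"fit",rackpt(RK,[-30,213,53]))
# scene: bar hole & lug, pin
s=cv2.imread("pics/s7_raw.png")
gs=s[...].astype(int)
a=cv2.resize(s[125:165,185:245],None,fx=6.6,fy=6.6,interpolation=cv2.INTER_CUBIC)
b=cv2.resize(s[170:250,290:350],None,fx=6.6,fy=6.6,interpolation=cv2.INTER_CUBIC)
H=max(a.shape[0],b.shape[0]);o=np.zeros((H,a.shape[1]+b.shape[1],3),np.uint8);o[:a.shape[0],:a.shape[1]]=a;o[:b.shape[0],a.shape[1]:]=b
t=cv2.imread("pics/t7_raw.png")
c=cv2.resize(t[165:195,310:340],None,fx=8.5,fy=8.5,interpolation=cv2.INTER_CUBIC)
o[268:268+255,0:255]=c
cv2.imwrite("pics/m1.png",o);print(o.shape)
E
```

```text
[146.0937788  195.70691244]
bar hole [0.52970463 0.42100961 0.063     ] len 0.26239644232472636 ang -0.9330204175883853
lug hole direct [[0.53457699 0.42444503 0.053     ]] fit [[0.53405453 0.42295242 0.053     ]]
(528, 792, 3)
```

View pics/m1.png

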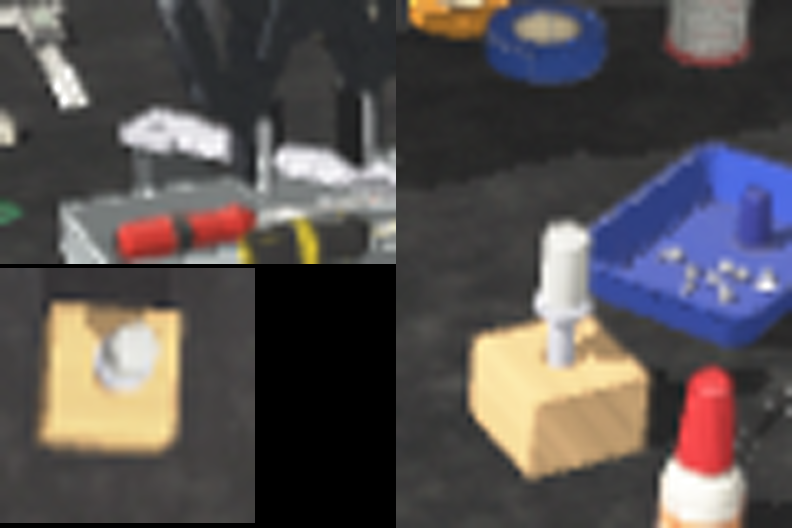

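Vision puts the bar at -0.933 and the gripper reading gave -0.939, so it's about 0.018 rad short. I'll re-grip the knob and nudge it.

```bash
python3 - <<'E'
from h import *
p=knob(-.935,186.5);p[2]=.13
go(p,barpsi(-.935))
E
```

```text
shift mm [325.9 157.1  66.5] turn -26.2 psi 1.693 q6 1.19 q6new~ 1.55 t 30.8 ee [0.4554 0.0152 0.17  ] open 0.529
```

Call:
carry_out([
  [105,45,13,0,-5],
  [105,95,28,0,-10],
  [105,145,43,0,-15],
  [105,195,58,0,-20],
  [105,245,73,0,-25],
  [105,290,87,10,-25],
  [105,321,98,30,-25],
  [105,321,98,50,-25],
])

```text
time: 31.75
ee_pos: [0.5123, 0.3531, 0.1186]
tool_rot: [-0.0, 0.481, 0.877, 0.0]
wrist_force: [0.5, -0.5, 0.0]
opening: 0.59
grasp_force: 0.0
```

```bash
python3 - <<'E'
from h import *
p=knob(-.935,186.5);p[2]=.068
go(p,barpsi(-.935))
E
```

```text
shift mm [-28.   52.6  77.6] turn -0.7 psi 2.138 q6 1.4 q6new~ 1.55 t 31.8 ee [0.5123 0.3531 0.1186] open 0.59
```

Call:
carry_out([
  [105,-28,52,0,0],
  [105,-28,52,0,0],
  [105,-28,52,0,0],
  [105,-28,52,25,0],
  [105,-28,52,50,0],
  [105,-28,52,68,0],
  [105,-28,52,75,0],
  [105,-28,52,75,0],
])

```text
time: 32.75
ee_pos: [0.5715, 0.3549, 0.0451]
tool_rot: [0.0, 0.482, 0.876, 0.0]
wrist_force: [1.4, 0.2, 0.2]
opening: 0.589
grasp_force: 0.0
```

Call:
carry_out([
  [105,0,0,0,0],
  [255,0,0,0,0],
  [255,0,0,0,0],
  [255,0,0,0,0],
  [255,0,0,0,0],
  [255,0,0,0,0],
  [255,0,0,0,0],
  [255,0,0,0,0],
])

```text
time: 33.75
ee_pos: [0.572, 0.3551, 0.0455]
tool_rot: [0.0, 0.482, 0.876, 0.0]
wrist_force: [-1.5, -0.0, 5.2]
opening: 0.186
grasp_force: 58.6
```

```bash
cat >> h.py <<'E'
def th():
    s,M=state();t=s["ee_pos"];c,si=np.cos(RK[2]),np.sin(RK[2]);d=t[:2]-np.array(RK[:2]);r=np.array([c*d[0]+si*d[1],-si*d[0]+c*d[1]])*1000-[122,0]
    print("th",-np.arctan2(r[1],-r[0]),"r",np.hypot(*r),s["wrist_force"],s["opening"])
E
python3 - <<'E'
from h import *
th()
p=knob(-.955,186.5);p[2]=.068
go(p,barpsi(-.955))
E
```

```text
th -0.9285030149124768 r 184.08394310043272 [-1.5133839  -0.04698262  5.19405131] 0.1858323097540788
shift mm [2.5 4.9 4.5] turn 0.3 psi 2.136 q6 1.37 q6new~ 1.57 t 33.8 ee [0.572  0.3551 0.0455] open 0.186
```

Call:
carry_out([
  [255,0,2,0,0],
  [255,0,4,0,0],
  [255,0,5,0,0],
  [255,0,5,0,0],
  [255,0,5,0,0],
  [255,0,5,0,0],
  [255,0,5,0,0],
  [255,0,5,0,0],
])

```text
time: 34.75
ee_pos: [0.5759, 0.3577, 0.0454]
tool_rot: [0.0, 0.482, 0.876, 0.0]
wrist_force: [-1.3, -0.9, 6.8]
opening: 0.183
grasp_force: 58.8
```

Call:
carry_out([
  [105,0,0,0,0],
  [105,0,0,0,0],
  [105,0,0,0,0],
  [105,0,0,-20,0],
  [105,0,0,-50,0],
  [105,0,0,-90,0],
  [105,0,-40,-100,0],
  [105,0,-80,-100,0],
])

```text
time: 35.75
ee_pos: [0.5087, 0.3148, 0.1478]
tool_rot: [0.001, 0.482, 0.876, 0.001]
wrist_force: [-0.5, -0.1, -0.3]
opening: 0.59
grasp_force: 0.0
```

Call:
carry_out([
  [105,-40,-50,0,5],
  [105,-80,-100,0,10],
  [105,-120,-150,0,15],
  [105,-160,-200,0,20],
  [105,-200,-230,0,25],
  [105,-240,-260,0,25],
  [105,-280,-290,0,25],
  [105,-280,-290,0,25],
])

```text
time: 36.75
ee_pos: [0.4131, -0.08, 0.1464]
tool_rot: [0.001, 0.662, 0.749, -0.0]
wrist_force: [0.0, 0.0, -0.1]
opening: 0.589
grasp_force: 0.0
```

```bash
python3 - <<'E'
from h import *
def dark(g,p,r=2):
    x,y=np.round(p).astype(int);w=g[y-r:y+r+1,x-r:x+r+1].astype(float);w=np.clip(np.percentile(w,60)-w,0,None)
    yy,xx=np.mgrid[y-r:y+r+1,x-r:x+r+1];return np.array([(w*xx).sum(),(w*yy).sum()])/w.sum()
shot("top","t8")
g=cv2.imread("pics/t8_raw.png",0);print(g[189:202,140:153])
for r in(2,3):
    hb=dark(g,[145.6,194.8],r)
    h=unproj("top",[hb],.063)[0];d=h-rackpt(RK,[122,0,63])[0]
    print("bar hole",hb,h,"len",np.linalg.norm(d),"ang",(np.arctan2(-d[1],-d[0])-RK[2]))
go([.6,-.235,.2],1.7)
E
```

```text
[[ 66  66  70  67  93 151 195 200 199 199 214 214 216]
 [ 66  65  74 127 187 204 213 214 216 214 215 216 216]
 [ 67 120 186 197 213 213 213 213 214 214 217 216 216]
 [124 192 213 214 216 213 201 212 213 213 199 216 217]
 [196 213 211 211 181 149 126 164 211 213 171 217 217]
 [213 215 213 190 124  80  64 106 211 213 200 216 214]
 [168 214 214 183  97  64  63 112 211 213 213 213 145]
 [102 212 215 206 151  82 119 189 210 212 213 198 102]
 [ 69 171 215 214 199 185 194 213 211 211 198 146  82]
 [ 68 115 178 213 213 210 213 213 197 166 141  87  66]
 [ 69  83 115 211 215 212 197 172 146 117  98  65  64]
 [ 71  71  75 164 214 199 150 116 104  98  93  85  81]
 [ 73  67  68  93 143 126  98 101 101 102 101 100  99]]
bar hole [145.48495743 194.63916746] [0.5336969  0.42340691 0.063     ] len 0.2622487096702757 ang -0.9507637027032343
bar hole [145.50979228 194.78041543] [0.53317006 0.42329677 0.063     ] len 0.2624375631166762 ang -0.9488425275969155
shift mm [-178.7  165.8  -26.4] turn -0.2 psi 1.696 q6 0.95 q6new~ 1.07 t 36.8 ee [ 0.4132 -0.0784  0.1462] open 0.588
```

```bash
python3 - <<'E'
from h import *
print(unproj("scene",[[314.85-.4,224.8-.4],[316.06-.4,205.15-.4]],[.04,.102]))
print(unproj("top",[[325.1,173.6]],[.102]))
# triangulate head top via both: brightness seg in top
f=grab_frame("scene")[:,:,::-1].copy();hs=cv2.cvtColor(f,cv2.COLOR_BGR2HSV)
t=cv2.imread("pics/t7_raw.png");ht=cv2.cvtColor(t,cv2.COLOR_BGR2HSV)
m=(hs[200:228,305:328,1]<40)&(hs[200:228,305:328,2]>110);yy,xx=np.where(m)
for r in range(28):
    c=np.where(m[r])[0]
    if len(c):print(r+200,c.min()+305,c.max()+305,end="; ")
print()
m=(ht[160:200,310:345,1]<50)&(ht[160:200,310:345,2]>120);yy,xx=np.where(m);print("top blob",xx.mean()+310,yy.mean()+160,xx.min()+310,xx.max()+310,yy.min()+160,yy.max()+160,len(xx))
b=(ht[160:200,310:345,0]>8)&(ht[160:200,310:345,0]<28)&(ht[160:200,310:345,1]>60)&(ht[160:200,310:345,2]>150);yy,xx=np.where(b)
rect=cv2.minAreaRect(np.c_[xx+310,yy+160].astype(np.float32));print(rect,unproj("top",[rect[0]],.04))
E
```

```text
[[ 0.59825075 -0.23796451  0.04      ]
 [ 0.60184904 -0.2329026   0.102     ]]
[[ 0.6000517  -0.23420178  0.102     ]]
203 315 316; 204 313 318; 205 312 318; 206 312 318; 207 312 318; 208 312 318; 209 312 318; 210 312 318; 211 312 318; 212 312 318; 213 312 318; 214 311 318; 215 311 319; 216 311 319; 217 311 319; 218 313 317; 219 313 316; 220 313 316; 221 313 316; 222 313 316; 223 313 316; 224 313 316; 225 314 314; 
top blob 326.7692307692308 174.30769230769232 321 344 160 180 52
((329.4877014160156, 178.13525390625), (28.880901336669922, 16.29643440246582), 5.19442892074585) [[ 0.5940577  -0.26001572  0.04      ]]
```

Call:
carry_out([
  [105,-50,46,0,0],
  [105,-100,92,0,0],
  [105,-150,138,0,0],
  [105,-179,166,0,0],
  [105,-179,166,0,0],
  [105,-179,166,10,0],
  [105,-179,166,20,0],
  [105,-179,166,20,0],
])

```text
time: 37.85
ee_pos: [0.5998, -0.232, 0.1245]
tool_rot: [-0.0, 0.66, 0.751, -0.0]
wrist_force: [-0.7, -1.0, -0.3]
opening: 0.592
grasp_force: 0.0
```

```bash
python3 - <<'E'
from h import *
go([.599,-.235,.073],1.7)
E
```

```text
shift mm [-2.9 -1.2 78.5] turn 0.0 psi 1.7 q6 0.87 q6new~ 1.07 t 37.9 ee [ 0.5998 -0.232   0.1245] open 0.592
```

Call:
carry_out([
  [105,-2,-1,0,0],
  [105,-2,-1,25,0],
  [105,-2,-1,45,0],
  [105,-2,-1,60,0],
  [105,-2,-1,70,0],
  [105,-2,-1,76,0],
  [105,-2,-1,78,0],
  [105,-2,-1,78,0],
])

```text
time: 38.85
ee_pos: [0.6002, -0.2354, 0.0472]
tool_rot: [0.0, 0.66, 0.751, 0.0]
wrist_force: [0.2, 1.1, -0.7]
opening: 0.591
grasp_force: 0.0
```

Call:
carry_out([
  [150,0,0,0,0],
  [200,0,0,0,0],
  [255,0,0,0,0],
  [255,0,0,0,0],
  [255,0,0,0,0],
  [255,0,0,0,0],
  [255,0,0,0,0],
  [255,0,0,0,0],
])

```text
time: 39.85
ee_pos: [0.6, -0.2355, 0.0473]
tool_rot: [0.0, 0.66, 0.751, -0.0]
wrist_force: [-1.3, -0.3, 5.0]
opening: 0.214
grasp_force: 58.5
```

```bash
python3 - <<'E'
from h import *
s=read_state();print(s["wrist_force"],s["moment"],s["ee_pos"],s["opening"],s["grasp_force"])
E
```

```text
[-1.27024429 -0.25819026  5.00415569] [0.01585713 0.48680026 0.04448843] [ 0.6000403  -0.23554668  0.04726851] 0.21417377263139317 58.49120914936066
```

Call:
carry_out([
  [255,0,0,-5,0],
  [255,0,0,-15,0],
  [255,0,0,-30,0],
  [255,0,0,-50,0],
  [255,0,0,-75,0],
  [255,0,0,-100,0],
  [255,0,0,-115,0],
  [255,0,0,-115,0],
])

```text
time: 40.85
ee_pos: [0.6007, -0.2358, 0.1636]
tool_rot: [0.001, 0.66, 0.751, 0.0]
wrist_force: [-0.4, 0.4, -0.6]
opening: 0.213
grasp_force: 58.6
```

```bash
python3 - <<'E'
from h import *
go([.534,.423,.19],1.7);print(read_state()["wrist_force"],read_state()["grasp_force"])
E
```

```text
shift mm [ 6.619e+02  1.830e+01 -6.000e-01] turn -0.0 psi 1.699 q6 0.87 q6new~ 2.11 t 40.9 ee [ 0.6007 -0.2358  0.1636] open 0.213
[-0.35681839  0.36487651 -0.55262868] 58.57289671897888
```

Call:
carry_out([
  [255,30,1,0,0],
  [255,75,2,0,0],
  [255,120,3,0,0],
  [255,165,5,0,0],
  [255,210,6,0,0],
  [255,255,7,0,0],
  [255,300,8,0,0],
  [255,345,10,0,0],
])

```text
time: 41.85
ee_pos: [0.5648, 0.1096, 0.1606]
tool_rot: [-0.001, 0.66, 0.751, -0.0]
wrist_force: [1.1, -0.4, -1.4]
opening: 0.212
grasp_force: 58.7
```

Call:
carry_out([
  [255,45,1,0,0],
  [255,90,2,0,0],
  [255,135,4,0,0],
  [255,180,5,0,0],
  [255,225,6,0,0],
  [255,270,7,0,0],
  [255,300,8,0,0],
  [255,317,8,0,0],
])

```text
time: 42.85
ee_pos: [0.532, 0.4246, 0.1603]
tool_rot: [-0.0, 0.66, 0.751, -0.001]
wrist_force: [-0.1, 0.3, -0.9]
opening: 0.209
grasp_force: 58.7
```

Call:
carry_out([
  [255,0,0,5,0],
  [255,0,0,10,0],
  [255,0,0,15,0],
  [255,0,0,15,0],
  [255,0,0,15,0],
  [255,0,0,15,0],
  [255,0,0,15,0],
  [255,0,0,15,0],
])

```text
time: 43.85
ee_pos: [0.533, 0.4236, 0.1468]
tool_rot: [0.0, 0.66, 0.751, 0.0]
wrist_force: [-0.5, 0.8, -1.4]
opening: 0.215
grasp_force: 58.7
```

```bash
python3 - <<'E'
from h import *
go([.534,.423,.19],1.7);s=read_state();print(s["wrist_force"],s["grasp_force"])
shot("scene","s9"); t=grab_frame("top")[:,:,::-1];cv2.imwrite("pics/t9_raw.png",t)
S=cv2.imread("pics/s9_raw.png")
x,y=proj("scene",[.534,.423,.1])[0].astype(int);a=cv2.resize(S[y-35:y+35,x-35:x+35],(400,400),interpolation=cv2.INTER_CUBIC)
u,v=proj("top",[.534,.423,.1])[0].astype(int);b=cv2.resize(t[v-35:v+35,u-35:u+35],(400,400),interpolation=cv2.INTER_CUBIC)
cv2.imwrite("pics/m2.png",np.hstack([a,b]));print(x,y,u,v)
E
```

```text
shift mm [ -0.7   0.9 -16.2] turn -0.0 psi 1.699 q6 1.92 q6new~ 2.11 t 43.9 ee [0.533  0.4236 0.1468] open 0.215
[-0.48673961  0.78958143 -1.38805611] 58.68850886821747
209 134 142 193
```

Call:
carry_out([
  [255,0,0.5,10,0],
  [255,0,0.5,20,0],
  [255,0,0.5,30,0],
  [255,0,0.5,36,0],
  [255,0,0.5,40,0],
  [255,0,0.5,43,0],
  [255,0,0.5,45,0],
  [255,0,0.5,45,0],
])

```text
time: 44.95
ee_pos: [0.5335, 0.4236, 0.1018]
tool_rot: [0.0, 0.66, 0.751, 0.0]
wrist_force: [-0.4, -0.5, -0.6]
opening: 0.212
grasp_force: 58.7
```

Call:
carry_out([
  [255,0,0,1,0],
  [255,0,0,2,0],
  [255,0,0,3,0],
  [255,0,0,4,0],
  [255,0,0,5,0],
  [255,0,0,5,0],
  [255,0,0,5,0],
  [255,0,0,5,0],
])

```text
time: 45.95
ee_pos: [0.5335, 0.4236, 0.0968]
tool_rot: [0.0, 0.66, 0.751, 0.0]
wrist_force: [0.2, -0.4, -0.8]
opening: 0.214
grasp_force: 58.7
```

Call:
carry_out([
  [255,0,0,1,0],
  [255,0,0,2,0],
  [255,0,0,3,0],
  [255,0,0,4,0],
  [255,0,0,5,0],
  [255,0,0,6,0],
  [255,0,0,6,0],
  [255,0,0,6,0],
])

```text
time: 46.95
ee_pos: [0.5334, 0.4235, 0.0906]
tool_rot: [0.0, 0.66, 0.751, -0.0]
wrist_force: [0.6, -0.1, -1.6]
opening: 0.21
grasp_force: 58.6
```

Call:
carry_out([
  [255,0,0,1,0],
  [255,0,0,2,0],
  [255,0,0,3,0],
  [255,0,0,3,0],
  [255,0,0,3,0],
  [255,0,0,3,0],
  [255,0,0,3,0],
  [255,0,0,3,0],
])

```text
time: 47.95
ee_pos: [0.5335, 0.4236, 0.0878]
tool_rot: [0.0, 0.66, 0.751, -0.0]
wrist_force: [-0.9, -0.3, -1.0]
opening: 0.213
grasp_force: 58.7
```

Tip at about 50 mm, inside the lug with no resistance. Continue.

Call:
carry_out([
  [255,0,0,2,0],
  [255,0,0,4,0],
  [255,0,0,6,0],
  [255,0,0,8,0],
  [255,0,0,9,0],
  [255,0,0,10,0],
  [255,0,0,10,0],
  [255,0,0,10,0],
])

```text
time: 48.95
ee_pos: [0.5339, 0.4238, 0.0779]
tool_rot: [0.0, 0.66, 0.751, 0.0]
wrist_force: [5.7, 3.8, 1.7]
opening: 0.213
grasp_force: 58.9
```

```bash
python3 - <<'E'
from h import *
s=read_state();print(s["ee_pos"],s["wrist_force"],s["moment"])
E
```

```text
[0.53390701 0.42376082 0.0779178 ] [5.65539921 3.81588581 1.67336342] [ 0.70748309 -1.32272386  0.01966778]
```

Call:
carry_out([
  [255,0.7,1,0,0],
  [255,0.7,1,2,0],
  [255,0.7,1,4,0],
  [255,0.7,1,6,0],
  [255,0.7,1,8,0],
  [255,0.7,1,10,0],
  [255,0.7,1,10,0],
  [255,0.7,1,10,0],
])

```text
time: 49.95
ee_pos: [0.5341, 0.4243, 0.0673]
tool_rot: [-0.0, 0.66, 0.751, -0.0]
wrist_force: [2.0, 0.9, -1.4]
opening: 0.216
grasp_force: 58.7
```

Remaining to home is about 22 mm.

Call:
carry_out([
  [255,0.2,0.5,2,0],
  [255,0.2,0.5,4,0],
  [255,0.2,0.5,6,0],
  [255,0.2,0.5,8,0],
  [255,0.2,0.5,10,0],
  [255,0.2,0.5,12,0],
  [255,0.2,0.5,14,0],
  [255,0.2,0.5,14,0],
])

```text
time: 50.95
ee_pos: [0.5347, 0.4246, 0.0535]
tool_rot: [-0.0, 0.66, 0.751, -0.0]
wrist_force: [-0.5, -0.1, -0.8]
opening: 0.215
grasp_force: 58.7
```

Call:
carry_out([
  [255,0,0,2,0],
  [255,0,0,4,0],
  [255,0,0,6,0],
  [255,0,0,7,0],
  [255,0,0,8,0],
  [255,0,0,8,0],
  [255,0,0,8,0],
  [255,0,0,8,0],
])

```text
time: 51.95
ee_pos: [0.5349, 0.4247, 0.0458]
tool_rot: [0.0, 0.66, 0.751, 0.0]
wrist_force: [0.2, -0.1, -0.9]
opening: 0.211
grasp_force: 58.7
```

Call:
carry_out([
  [255,0,0,0.5,0],
  [255,0,0,1,0],
  [255,0,0,1.5,0],
  [255,0,0,2,0],
  [255,0,0,2,0],
  [255,0,0,2,0],
  [255,0,0,2,0],
  [255,0,0,2,0],
])

```text
time: 52.95
ee_pos: [0.5358, 0.4252, 0.0454]
tool_rot: [0.0, 0.66, 0.751, 0.001]
wrist_force: [-0.8, 0.6, 7.3]
opening: 0.213
grasp_force: 59.6
```

Seated, with 7 N up at z = 45.4 mm, as predicted. Release and withdraw.

Call:
carry_out([
  [200,0,0,0,0],
  [150,0,0,0,0],
  [105,0,0,0,0],
  [105,0,0,0,0],
  [105,0,0,-5,0],
  [105,0,0,-30,0],
  [105,0,0,-70,0],
  [105,0,0,-110,0],
])

```text
time: 53.95
ee_pos: [0.5347, 0.4246, 0.1551]
tool_rot: [0.0, 0.66, 0.751, -0.0]
wrist_force: [0.7, 0.1, -0.3]
opening: 0.586
grasp_force: 0.0
```

Call:
carry_out([
  [105,-30,0,-20,0],
  [105,-80,-10,-20,0],
  [105,-130,-20,-20,0],
  [105,-180,-30,-20,0],
  [105,-230,-40,-20,0],
  [105,-280,-50,-20,0],
  [105,-330,-60,-20,0],
  [105,-380,-70,-20,0],
])

```text
time: 54.95
ee_pos: [0.5139, 0.0373, 0.1744]
tool_rot: [0.0, 0.66, 0.751, 0.0]
wrist_force: [0.9, -0.9, -0.2]
opening: 0.59
grasp_force: 0.0
```

```bash
python3 - <<'E'
from h import *
S=grab_frame("scene")[:,:,::-1];t=grab_frame("top")[:,:,::-1]
x,y=proj("scene",[.534,.423,.07])[0].astype(int);a=cv2.resize(S[y-30:y+45,x-25:x+50],(400,400),interpolation=cv2.INTER_CUBIC)
b=cv2.resize(t[130:240,130:240],(400,400),interpolation=cv2.INTER_CUBIC)
c=cv2.resize(t[140:250,290:440],(272,200));d=cv2.resize(S[170:310,170:390],(314,200))
o=np.zeros((600,800,3),np.uint8);o[:400]=np.hstack([a,b]);o[400:,:272]=c;o[400:,272:586]=d
cv2.imwrite("pics/m3.png",o)
print(x,y,[(i, ((p-[x-25,y-30])*400/75).round(0)) for i,p in zip(("pintop home z.100","collar .068"),proj("scene",rackpt(RK,[[-30,213,100],[-30,213,68]])))])
E
```

```text
209 141 [('pintop home z.100', array([135., 127.])), ('collar .068', array([138., 168.]))]
```

View pics/m3.png

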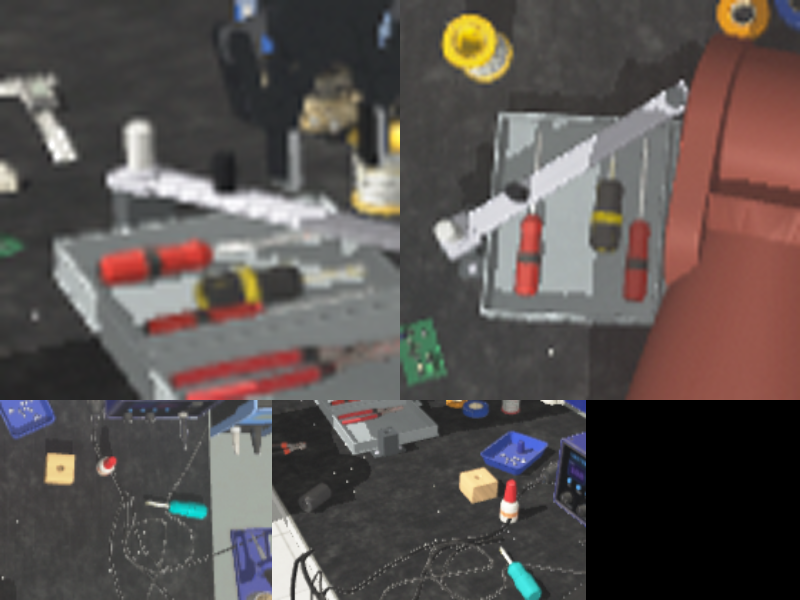

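The pin is seated on the bar at (138,145), with its head at the predicted home height. Both loose drivers are in the left tray with the sample, the bottle is upright, and the look-alike is untouched. Handing in.

```bash
python3 -c "
from rig import *
print(finish_job())"
```

```text
the job is handed in; nothing more can be done
None
```

I packed the rack and handed the job in at about 55 s: both loose screwdrivers (only two were there) lie in the left tray, the bar is lined up over its outer lug, the pin is fully home, and the bottle is still standing. No result came back from the judging.

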